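# Turn the forming stake round in its bench holder

## Robot

A 7-joint arm with a two-finger parallel gripper is mounted at the origin on the work surface. World frame = base frame: x ahead of the robot, y to its left, z up, the work surface at z = 0. Lengths are in m, angles in rad, forces in N, time in s.
With the tool pointing down it reaches from about 0.425 to 0.875 m from the base axis. Payload 4.7 kg.
Tool frame: the origin (TCP) lies on the centre line of the jaws, within the pads' length; the fingertips stand 19 mm ahead of it and the grasp point (between the pads) is the TCP (arm.nose_length is the distance from the TCP to the fingertips, in m); z points along the fingers, y is the direction in which the jaws open and shut (so a half turn about z gives the same grasp; the last joint's range is limited). The gripper opens to 85 mm and grips with 20 to 120 N. Pads are 22 mm wide; open, the fingers measure 114 mm over their backs; the gripper's body (76 mm by 85 mm) begins 54 mm behind the grasp point. The pads swing forward as they close: fully open they stand 13 mm farther back than shut.
Start: joints at [1.238, 0.321, -0.07, 1.45, 0.023, 1.371, -0.057], TCP at [0.221, -0.611, 0.25] pointing down, gripper open.
Joint ranges: [-2.86, 2.86], [-0.3, 2.09], [-1.38, 1.24], [0.06, 2.45], [-1.56, 4.7], [0.09, 2.05], [-2.69, 2.69]. Speed limits (rad/s): [2.57, 2.57, 3.14, 3.14, 3.14, 3.14, 3.14].

## Interface

Orientations are given as a unit quaternion [w, x, y, z].
In Python, from bench import arm gives the robot as it stands. The module is installed in compiled form; this text tells all that it offers.
- The arm moves only by the tool arm_command, never from a script. Its argument "series" is a list of rows, each an object with "angular": the turn, a rotation vector about the tool's x, y, z in rad, a list of three; "travel": the shift along the tool's x, y, z in m, a list of three; "grip": the gripper's target within -1 to 1 (shut at 1, half-way at 0, fully open at -1). In form: [{"angular": [ax, ay, az], "travel": [tx, ty, tz], "grip": grip}, ...]. A call has 1 to 20 rows; each row shifts and turns the commanded pose from where the row before left it, along the tool's axes as they then stand; what a row does not reach is not made up. A row lasts 1/8 s, in which the tool goes at most 62.5 mm and 10.7 degrees, less where a joint would pass 70% of its speed; a pose out of reach is approached as far as the arm can. A call is refused whole if a number of a shift passes 0.0625 or a number of a turn 0.188, either way. A call with a gripper value outside its range is refused whole. The fingers move at their own pace and stop on an object; "newtons" is the grip in N (left out, the last holds). Time passes only in rows, so rows that do not move let the fingers close. It gives the time, the measured TCP pose, the force and the opening at its end, in the units of the state.
- arm.observe(): the state, without advancing time (a new reading comes with each control period).
- arm.snapshot(name): name is "scene" or "top" or "wrist"; returns the picture (400x640x3 uint8, red, green, blue); there is no depth.
- arm.calibration(name): a dict with "K" (3x3 intrinsics, pixels), "world_from_camera" (4x4, takes a point from camera to world coordinates). Camera axes: x right, y down, z forward; pixel columns grow to the right and rows downward; lengths in m; the calibration is good to about 2 mm. A picture is of the moment at which its call begins: read the wrist's pose just before it. calibration takes no time and is no camera call; for the wrist camera it gives the pose at the moment of the call.
- arm.hand_in(): hands the job in, once; it reports no verdict.
The state is a dict: "t": time; "joints": joint angles; "qd": joint speeds; "effort": joint torques, N m; "position": TCP position; "orientation": TCP orientation; "force": force on the tool from outside, world axes, zero at the start; "torque": the same for the moment, N m; "opening": opening from 0.0 (shut) to 1.0 (fully open).
Only numpy, scipy, OpenCV 4.12 (cv2) and the standard library are available. Lean on these libraries where they do the work, as an engineer would, in place of code of your own. Each camera call takes 0.05 s, during which the arm holds its last target. There are 200 camera calls.

## Task

The double-ended forming stake in the green bench holder is being used with its pointed (red-banded) end facing out. Draw it out, turn it end for end and push it back in until its collar is fully home against the holder, so that the flat blade (blue-banded) end faces out, then let go. The yellow stand is there for parking the stake while you change your hold, if you need it; leave the hammer, rod pack, brush and red square where they are.

Things in the scene. Friction and masses are not known exactly. Their poses are not given: they have to be found in the camera images.
- holder: Green steel tool holder bolted to the bench: base plate 120 x 100 x 10 mm, block 80 (x) x 60 (y) mm, its top 92 mm above the bench (plunger button up to 115 mm). Origin: centre of its underside, on the bench. A level square socket opens in the face that looks along its own -x; the stake stands out that way. Socket 18.5 mm square, 76 mm deep, 4 mm chamfer at the mouth.
- holder_mouth (a point): Centre of the socket's mouth, in the plane of the holder's face, 60 mm above the bench; axes as the holder's (-x points out of the socket). With the stake fully home its centre is 5 mm out from here and about 1 mm lower.
- plunger (a joint): Spring plunger in the socket's roof (brass button on top), 28 mm in from the mouth: its ball presses the stake on the socket's floor with about 3 to 4 N, so sliding the stake in or out drags with some 2 to 8 N; the push rises steeply only when the collar meets the face. Value: metres lifted from its rest (0 with the socket empty).
- stake_mid (a point): Centre of the loose steel stake, about 0.26 kg, 150 mm long: 16 mm square shank reaching 50 mm each way, round its middle a collar 32 mm in diameter, 10 mm thick. x runs along it to the pointed end; z up at the start. At the start the blade half is in the socket, the collar up to 4 mm from the face. Grip the shank anywhere 5 to 50 mm from the centre. Either end fits the socket up to the collar.
- stake_point (a point): Tip of the pointed, red-banded end: a 25 mm long cone beyond the shank, 75 mm from the stake's centre.
- stake_blade (a point): Edge of the flat, blue-banded end: a blade 25 mm long, 16 mm wide, 5 mm thick beyond the shank, 75 mm from the stake's centre.
- stand_seat (a point): Where the stake's centre comes when it lies level in the yellow stand's notches along the stand's x axis (either way round), collar hanging between the two plates: 59.5 mm above the bench, over the middle of the stand. The shank is then free for gripping 18 to 50 mm either side of the centre.
- stand: Yellow parking stand fixed to the bench; origin at the centre of its underside. Base 80 (x) x 110 (y) x 8 mm, two upright notched plates 8 mm thick, 14 mm either side of the middle along x (20 mm clear between them for the collar), 60 mm wide, about 76 mm high. Notches 20 mm wide at the shank, flaring to some 40 mm at the top.
- hammer: Hammer lying on the bench, 280 mm; bystander.
- rodpack: Cardboard pack of welding rods, 90 x 160 x 35 mm, lying, rod ends showing 28 mm; bystander.
- brush: Brush, 200 mm, lying; bystander.
- square: Red L-shaped welding square, legs 110 mm, 22 mm high; bystander.
Things that resemble listed ones, but are neither listed nor needed, are in the scene too. Of the things like the part that bears stake_mid, leave any that is turquoise; of the rest the smaller one is meant.

How it is judged:
On the way, in this order (a step that is already met when the one before it is completed fails the run):
1. the stake is drawn wholly out of the holder (x of stake_blade in the frame of holder below -0.045 m), for 0.1 s.
2. the pointed end has entered the socket (x of stake_point in the frame of holder above -0.02 m and horizontal distance between stake_point and holder below 0.035 m and x of stake_blade in the frame of holder below -0.1 m), for 0.1 s.
At the end, for the whole second after the job is handed in: The stake rests in the holder, released and still, pointed end in the socket and flat blade end out, its axis along the socket within 0.08 rad and 3 mm sideways, its collar within 2.5 mm of the holder's face (x of stake_mid in the frame of holder above -0.0475 m and x of stake_blade in the frame of holder below -0.115 m and y of stake_mid in the frame of holder between -0.003 and 0.003 m and z of stake_mid in the frame of holder between 0.055 and 0.063 m and angle between the x axis of stake_mid and the x axis of holder, either way round below 0.08 rad and linear speed of stake below 0.02 m/s); the robot touches nothing.
It fails at once if the hammer is moved more than 30 mm (distance of hammer from where it was at the start of the episode above 0.03 m).
It fails at once if the rodpack is moved more than 30 mm (distance of rodpack from where it was at the start of the episode above 0.03 m).
It fails at once if the brush is moved more than 30 mm (distance of brush from where it was at the start of the episode above 0.03 m).
It fails at once if the square is moved more than 30 mm (distance of square from where it was at the start of the episode above 0.03 m).
It also fails if it takes over 62 s, if anything falls off the work surface, if the arm or the gripper's body presses on something with over 40 N, if the wrist force passes 120 N, or if a joint passes its speed limit or range.

## Working session

There is one attempt and no reset: what is moved stays moved. The work goes in short steps, Python scripts to look and compute and a tool call to move; the robot and the scene stay as the last step left them, time stands still between calls to the robot, and variables do not carry over. Pictures are saved under pics/ and viewed, about 8 in all and at most 12, crops included, and the job is handed in when it is done.

Besides the shell and the picture viewer there is one more tool, called after ">>>" as a command line: name --argument value ..., lists and objects as JSON in quotes. arm_command: Moves the arm, as the interface text tells. Its arguments: {"type":"object","properties":{"series":{"type":"array","items":{"type":"object","properties":{"angular":{"type":"array","items":{"type":"number"}},"travel":{"type":"array","items":{"type":"number"}},"grip":{"type":"number"}}}},"newtons":{"type":"number"}},"required":["series"]}

```bash
mkdir -p pics; python3 - <<'E'
from bench import arm
import cv2,numpy as np
s=arm.observe();print(s)
ims=[]
for n in("scene","top"):
    im=arm.snapshot(n)[:,:,::-1];cv2.imwrite(f"pics/{n}0.png",im)
    c=arm.calibration(n);print(n,np.round(c["K"],1).tolist(),np.round(c["world_from_camera"],3).tolist())
E
```

```text
{'t': 0.0, 'joints': array([ 1.23807951,  0.32182128, -0.07009203,  1.45167445,  0.02258255,
        1.3708217 , -0.05690395]), 'qd': array([-3.26655393e-05,  1.71966528e-05,  3.19001401e-04,  9.64880522e-04,
       -7.53552044e-04, -4.80951631e-04, -1.99378619e-03]), 'effort': array([ 2.99307271e-05, -4.93586290e+01, -3.82532347e-01, -3.14333117e+01,
        1.28646113e-02,  1.13805640e-02, -3.29996958e-06]), 'position': array([ 0.22073002, -0.61083145,  0.24922492]), 'orientation': array([-9.46600159e-04,  9.84999346e-01,  1.72555350e-01, -2.06711269e-04]), 'force': array([ 0.35710622, -0.60715464,  0.10037931]), 'torque': array([-0.02097521,  0.00044726, -0.04723409]), 'opening': 0.9978672731527741}
scene [[492.2, 0.0, 320.6], [0.0, 492.2, 198.5], [0.0, 0.0, 1.0]] [[0.872, 0.386, -0.302, 0.9], [0.49, -0.699, 0.521, -0.647], [-0.01, -0.602, -0.798, 1.04], [0.0, 0.0, 0.0, 1.0]]
top [[380.0, 0.0, 311.0], [0.0, 380.0, 201.1], [0.0, 0.0, 1.0]] [[-0.027, -0.981, 0.193, 0.364], [-1.0, 0.024, -0.019, 0.017], [0.014, -0.193, -0.981, 0.953], [0.0, 0.0, 0.0, 1.0]]
```

View pics/top0.png

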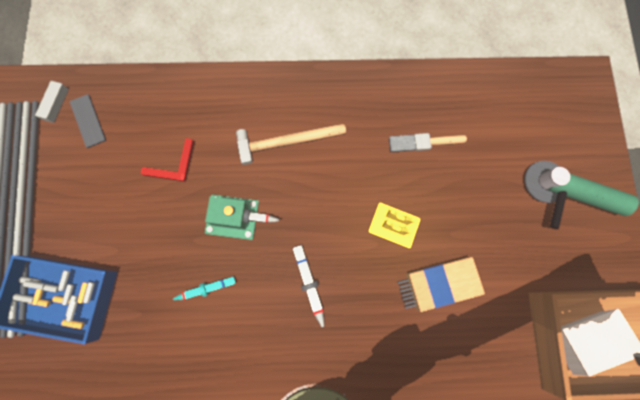

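View pics/scene0.png

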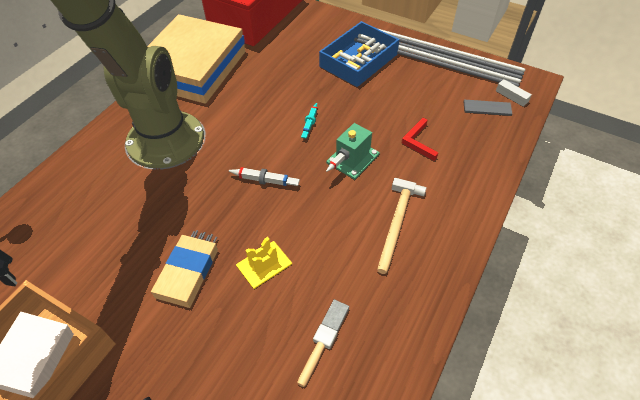

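Candidates like the stake, in the top view: one in the green holder at (265,217), a larger white one on the bench at (310,287), and a turquoise one at (205,289). I leave the turquoise one. Of the other two, the smaller is the one in the holder, so that is the stake. Next I make rough measurements.

```bash
cat >h.py <<'E'
from bench import arm
import cv2,numpy as np
from scipy.spatial.transform import Rotation as R
def ray(c,px,z):
    K=np.array(c["K"]);T=np.array(c["world_from_camera"])
    d=T[:3,:3]@np.linalg.inv(K)@np.array([px[0],px[1],1.]);o=T[:3,3]
    return o+d*(z-o[2])/d[2]
def proj(c,p):
    K=np.array(c["K"]);T=np.linalg.inv(np.array(c["world_from_camera"]))
    q=K@(T[:3,:3]@np.array(p)+T[:3,3]);return q[:2]/q[2]
def blobs(im,lo,hi,amin=30):
    m=cv2.inRange(cv2.cvtColor(im,cv2.COLOR_BGR2HSV),np.array(lo),np.array(hi))
    cs,_=cv2.findContours(m,cv2.RETR_EXTERNAL,cv2.CHAIN_APPROX_NONE)
    return sorted([c for c in cs if cv2.contourArea(c)>amin],key=cv2.contourArea)[::-1]
def pose():
    s=arm.observe();q=s["orientation"];m=R.from_quat([q[1],q[2],q[3],q[0]])
    return s,np.array(s["position"]),m
def rel(p,yaw):
    """shift in tool axes and turn (tool axes) to reach p, tool down with tool x at yaw"""
    s,pos,m=pose();goal=R.from_matrix(np.column_stack([[np.cos(yaw),np.sin(yaw),0],[np.sin(yaw),-np.cos(yaw),0],[0,0,-1]]))
    print("shift tool",np.round(m.inv().apply(np.array(p)-pos),4),"turn",np.round((m.inv()*goal).as_rotvec(),4),"j",np.round(s["joints"],2))
E
python3 - <<'E'
from h import *
im=cv2.imread("pics/top0.png");c=arm.calibration("top")
for n,lo,hi in(("green",(60,80,40),(90,255,255)),("yellow",(22,150,120),(35,255,255)),("red",(0,150,100),(8,255,255)),("blue",(100,90,60),(125,255,255))):
    for b in blobs(im,lo,hi,3)[:6]:
        r=cv2.minAreaRect(b);bx=cv2.boxPoints(r)
        print(n,np.round(r[0]),np.round(r[1]),round(r[2]),[np.round(ray(c,p,.01)[:2],3).tolist() for p in bx])
b=[ray(c,p,.06) for p in((279,219),(265,217))];print(b)
big=cv2.resize(im[170:270,190:440],None,fx=3.2,fy=3.2,interpolation=cv2.INTER_CUBIC);cv2.imwrite("pics/crop.png",big)
E
```

```text
green [596. 194.] [83. 20.] 19 [[0.563, -0.624], [0.613, -0.649], [0.536, -0.842], [0.488, -0.815]]
green [225. 212.] [34. 28.] 8 [[0.498, 0.262], [0.57, 0.254], [0.556, 0.168], [0.485, 0.177]]
green [232. 231.] [15. 43.] 85 [[0.494, 0.251], [0.5, 0.145], [0.464, 0.142], [0.458, 0.247]]
green [203. 290.] [12. 37.] 79 [[0.345, 0.311], [0.359, 0.225], [0.332, 0.219], [0.318, 0.305]]
green [229. 281.] [ 7. 11.] 72 [[0.361, 0.218], [0.369, 0.193], [0.352, 0.187], [0.345, 0.212]]
green [178. 297.] [4. 7.] 90 [[0.328, 0.334], [0.327, 0.317], [0.318, 0.317], [0.318, 0.334]]
yellow [394. 225.] [46. 32.] 21 [[0.468, -0.139], [0.543, -0.173], [0.498, -0.278], [0.424, -0.242]]
red [166. 157.] [48. 44.] 9 [[0.628, 0.435], [0.745, 0.425], [0.723, 0.3], [0.606, 0.313]]
red [318. 312.] [ 2. 11.] 72 [[0.277, 0.003], [0.284, -0.022], [0.281, -0.023], [0.274, 0.001]]
blue [ 49. 299.] [101.  76.] 10 [[0.265, 0.754], [0.44, 0.745], [0.39, 0.501], [0.218, 0.519]]
blue [439. 285.] [40. 18.] 73 [[0.372, -0.274], [0.384, -0.318], [0.293, -0.338], [0.282, -0.295]]
blue [222. 283.] [6. 2.] 76 [[0.36, 0.223], [0.36, 0.219], [0.346, 0.215], [0.345, 0.219]]
[array([0.49804714, 0.07696016, 0.06      ]), array([0.50366656, 0.11006637, 0.06      ])]
```

View pics/crop.png

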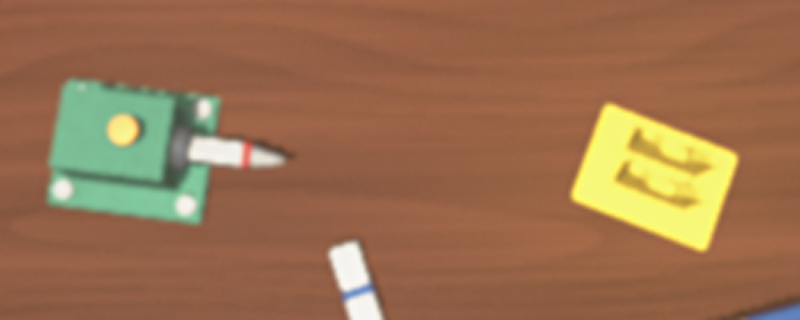

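The crop confirms it: the holder stake is white with its red pointed end out, at about (240–290,155) in the crop. The stand's plates are at about (665,165). I go over the stand first.

>>> arm_command --series '[{"travel": [0.02, -0.015, 0], "angular": [0, 0, 0], "grip": -1}, {"travel": [0.04, -0.029, 0], "angular": [0, 0, 0], "grip": -1}, {"travel": [0.04, -0.029, 0], "angular": [0, 0, 0], "grip": -1}, {"travel": [0.04, -0.029, 0], "angular": [0, 0, 0], "grip": -1}, {"travel": [0.04, -0.029, 0], "angular": [0, 0, 0], "grip": -1}, {"travel": [0.04, -0.029, 0], "angular": [0, 0, 0], "grip": -1}, {"travel": [0.04, -0.029, 0], "angular": [0, 0, 0], "grip": -1}, {"travel": [0.04, -0.029, 0], "angular": [0, 0, 0], "grip": -1}, {"travel": [0.04, -0.029, 0], "angular": [0, 0, 0], "grip": -1}, {"travel": [0.04, -0.029, 0], "angular": [0, 0, 0], "grip": -1}, {"travel": [0.02, -0.014, 0], "angular": [0, 0, 0], "grip": -1}, {"travel": [0, 0, 0], "angular": [0, 0, 0], "grip": -1}, {"travel": [0, 0, 0], "angular": [0, 0, 0], "grip": -1}]'

```text
t: 1.72
position: [0.4976, -0.204, 0.2499]
orientation: [0.0, 0.985, 0.172, -0.001]
force: [0.3, 0.4, -0.5]
opening: 0.996
```

```bash
python3 - <<'E'
from h import *
s,p,m=pose();print(s["t"],p,m.as_matrix().round(3).tolist(),s["joints"].round(2))
c=arm.calibration("wrist");im=arm.snapshot("wrist")[:,:,::-1];cv2.imwrite("pics/w1.png",im)
print(np.round(c["K"],1).tolist(),np.round(c["world_from_camera"],3).tolist())
np.save("w1.npy",c,allow_pickle=True)
E
```

```text
1.725 [ 0.49762442 -0.20403117  0.24992834] [[0.941, 0.338, -0.001], [0.338, -0.941, -0.001], [-0.001, 0.0, -1.0]] [ 0.74  0.11 -0.43  1.72  0.05  1.33 -0.92]
[[322.5, 0.0, 320.6], [0.0, 322.5, 200.7], [0.0, 0.0, 1.0]] [[0.339, -0.902, -0.268, 0.566], [-0.941, -0.325, -0.097, -0.178], [0.001, 0.285, -0.958, 0.373], [0.0, 0.0, 0.0, 1.0]]
```

View pics/w1.png

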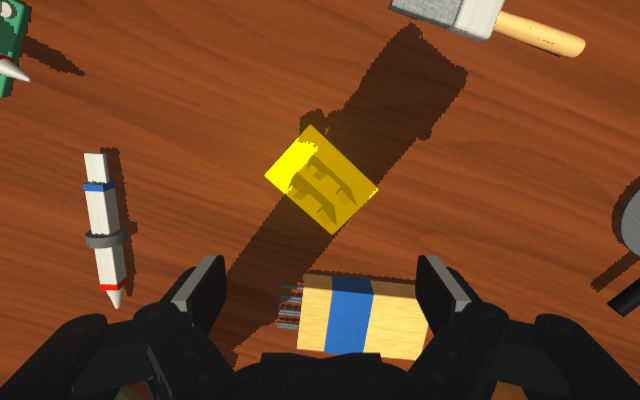

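The stand's base corners are at about (313,125), (265,176), (334,235) and (378,188). The shadow of the arm crosses it but the hue holds.

```bash
python3 - <<'E'
from h import *
c=np.load("w1.npy",allow_pickle=True).item();im=cv2.imread("pics/w1.png")
hsv=cv2.cvtColor(im,cv2.COLOR_BGR2HSV)
b=blobs(im[100:260,230:420],(22,150,50),(35,255,255),500)[0]+[230,100]
w=np.array([ray(c,p[0],.008)[:2] for p in b],np.float32)
r=cv2.minAreaRect(w);print(len(b),r);bx=cv2.boxPoints(r);print(bx)
ap=cv2.approxPolyDP(b,6,True)[:,0];print(ap.tolist(),[ray(c,p,.008)[:2].round(4).tolist() for p in ap])
E
```

```text
240 ((0.48481285572052, -0.20814642310142517), (0.10952132940292358, 0.0799592062830925), 66.78927612304688)
[[ 0.42648718 -0.24271832]
 [ 0.4999746  -0.27423137]
 [ 0.5431385  -0.17357452]
 [ 0.4696511  -0.14206147]]
[[310, 124], [265, 176], [331, 234], [377, 188]] [[0.5423, -0.1741], [0.4695, -0.1445], [0.4277, -0.2414], [0.5001, -0.2718]]
```

>>> arm_command --series '[{"travel": [0.025, -0.03, 0], "angular": [0, 0, -0.15], "grip": -1}, {"travel": [0.025, -0.03, 0], "angular": [0, 0, -0.15], "grip": -1}, {"travel": [0.03, -0.02, 0], "angular": [0, 0, -0.15], "grip": -1}, {"travel": [0.035, -0.015, 0], "angular": [0, 0, -0.15], "grip": -1}, {"travel": [0.035, -0.01, 0], "angular": [0, 0, -0.15], "grip": -1}, {"travel": [0.03, 0, 0], "angular": [0, 0, -0.15], "grip": -1}, {"travel": [0.02, 0, 0], "angular": [0, 0, -0.15], "grip": -1}, {"travel": [0, 0, 0], "angular": [0, 0, 0], "grip": -1}, {"travel": [0, 0, 0], "angular": [0, 0, 0], "grip": -1}]'

```text
t: 2.9
position: [0.5773, 0.0195, 0.2501]
orientation: [0.0, 0.768, 0.641, -0.001]
force: [0.6, -0.3, -0.2]
opening: 0.996
```

```bash
python3 - <<'E'
from h import *
s,p,m=pose();print(s["t"],p,m.as_matrix().round(3).tolist(),s["joints"].round(2))
c=arm.calibration("wrist");im=arm.snapshot("wrist")[:,:,::-1];cv2.imwrite("pics/w2.png",im)
np.save("w2.npy",c,allow_pickle=True)
E
```

```text
2.9 [0.57731555 0.01946504 0.25007946] [[0.178, 0.984, -0.001], [0.984, -0.178, -0.001], [-0.001, -0.0, -1.0]] [ 0.51  0.23 -0.68  1.62  0.15  1.35 -0.37]
```

View pics/w2.png

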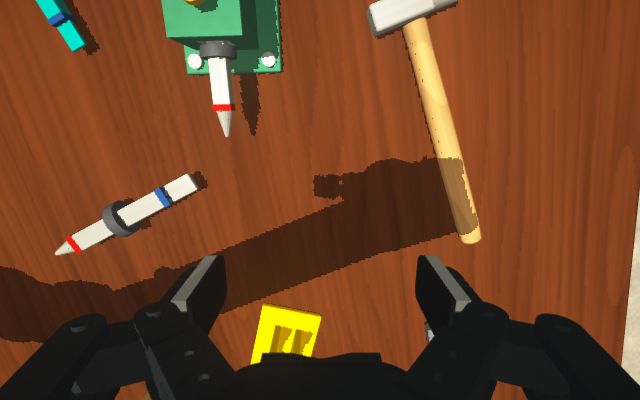

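The view shows the stake tip at (228,136), its red band at (223,107), the collar at (218,50) and the holder's base front edge from (188,75) to (281,70).

```bash
python3 - <<'E'
from h import *
c=np.load("w2.npy",allow_pickle=True).item();im=cv2.imread("pics/w2.png")
cl=[b for b in blobs(im[60:150,195:250],(0,150,100),(8,255,255),5)]
for b in cl: print("red",(b[:,0].mean(0)+[195,60]))
hsv=cv2.cvtColor(im,cv2.COLOR_BGR2HSV)
m=((hsv[:,:,1]<60)&(hsv[:,:,2]>110)).astype(np.uint8);m[:60]=0;m[150:]=0;m[:,:202]=0;m[:,250:]=0
pts=[]
for v in range(60,140):
    u=np.where(m[v])[0]
    if len(u)>1: pts.append((v,u.min(),u.max()));
for a in pts[::6]+[pts[-1]]: print(a)
L=np.array([ray(c,(a[1]-.5,a[0]),.067)[:2] for a in pts if a[0]<100]);Rr=np.array([ray(c,(a[2]+.5,a[0]),.067)[:2] for a in pts if a[0]<100])
mid=(L+Rr)/2;vx,vy,x0,y0=cv2.fitLine(mid.astype(np.float32),cv2.DIST_L2,0,.01,.01).ravel()
print("width",np.linalg.norm(L-Rr,axis=1).mean(),"axis yaw",np.arctan2(vy,vx),x0,y0)
tip=ray(c,(228,136.5),.059);print("tip",tip)
print("mid from tip",tip[:2]+.075*np.array([vx,vy])*np.sign(vy))
g=blobs(im[0:90,150:300],(60,80,30),(90,255,255),300)
for b in g[:2]:
    b=b+[150,0];ap=cv2.approxPolyDP(b,4,True)[:,0]
    for p in ap: print(p,ray(c,p,.01)[:2].round(4),ray(c,p,.092)[:2].round(4))
E
```

```text
red [221.14583333 107.20833333]
(60, np.int64(208), np.int64(225))
(66, np.int64(209), np.int64(226))
(72, np.int64(209), np.int64(226))
(78, np.int64(210), np.int64(227))
(84, np.int64(211), np.int64(228))
(90, np.int64(211), np.int64(228))
(96, np.int64(212), np.int64(229))
(102, np.int64(213), np.int64(230))
(115, np.int64(218), np.int64(231))
(121, np.int64(220), np.int64(230))
(127, np.int64(222), np.int64(229))
(133, np.int64(224), np.int64(228))
(136, np.int64(226), np.int64(228))
width 0.016024410512477036 axis yaw 1.423337 0.50426716 0.12931569
tip [0.49719672 0.07905832 0.059     ]
mid from tip [0.50821613 0.15324439]
[162   0] [0.4527 0.2179] [0.4837 0.1896]
[166  34] [0.4471 0.1879] [0.4793 0.1664]
[184  44] [0.4624 0.1757] [0.4912 0.1569]
[188  73] [0.4583 0.1482] [0.488  0.1356]
[208  73] [0.479  0.1445] [0.504  0.1327]
[207  60] [0.4815 0.1569] [0.5059 0.1423]
[199  69] [0.4708 0.15  ] [0.4977 0.137 ]
[187  63] [0.4601 0.1578] [0.4894 0.143 ]
[190  53] [0.466  0.1665] [0.494  0.1497]
[199  54] [0.4749 0.1639] [0.5009 0.1478]
[196  41] [0.4753 0.1762] [0.5012 0.1573]
[228  39] [0.5081 0.1722] [0.5266 0.1542]
[236  45] [0.5147 0.1654] [0.5317 0.1489]
[231  72] [0.5031 0.1412] [0.5227 0.1301]
[281  70] [0.5552 0.1338] [0.563  0.1244]
[277   0] [0.565  0.1977] [0.5706 0.1739]
[205   0] [0.4947 0.2103] [0.5162 0.1837]
[195   7] [0.4832 0.2062] [0.5073 0.1805]
[182   0] [0.4723 0.2144] [0.4988 0.1868]
```

Measurements hold up: shank width is 16.0 mm, holder base width 98 mm against 100, and both axes are at yaw 1.423. The collar gap is about 3 mm. Stand centre is (0.4848, -0.2081) with x yaw -0.405, sizes 109.5 x 80. I go above the grasp point, (0.5034, 0.1206).

>>> arm_command --series '[{"travel": [0.029, -0.03, 0], "angular": [0, 0, -0.031], "grip": -1}, {"travel": [0.029, -0.03, 0.02], "angular": [0, 0, 0], "grip": -1}, {"travel": [0.029, -0.03, 0.04], "angular": [0, 0, 0], "grip": -1}, {"travel": [0, 0, 0.04], "angular": [0, 0, 0], "grip": -1}, {"travel": [0, 0, 0.02], "angular": [0, 0, 0], "grip": -1}, {"travel": [0, 0, 0], "angular": [0, 0, 0], "grip": -1}, {"travel": [0, 0, 0], "angular": [0, 0, 0], "grip": -1}]'

```text
t: 3.82
position: [0.5027, 0.1208, 0.1313]
orientation: [0.001, 0.756, 0.654, 0.001]
force: [1.0, 1.3, -0.4]
opening: 1.002
```

```bash
python3 - <<'E'
from h import *
rel((.5034,.1206,.059),1.423)
E
```

```text
shift tool [-0.0002  0.0006  0.0723] turn [ 0.0015 -0.0001  0.0028] j [ 0.41  0.2  -0.76  1.9   0.16  1.1  -0.56]
```

>>> arm_command --series '[{"travel": [0, 0.0006, 0.03], "angular": [0, 0, 0], "grip": -1}, {"travel": [0, 0, 0.03], "angular": [0, 0, 0], "grip": -1}, {"travel": [0, 0, 0.012], "angular": [0, 0, 0], "grip": -1}, {"travel": [0, 0, 0], "angular": [0, 0, 0], "grip": 1}, {"travel": [0, 0, 0], "angular": [0, 0, 0], "grip": 1}, {"travel": [0, 0, 0], "angular": [0, 0, 0], "grip": 1}, {"travel": [0, 0, 0], "angular": [0, 0, 0], "grip": 1}, {"travel": [0, 0, 0], "angular": [0, 0, 0], "grip": 1}, {"travel": [0, 0, 0], "angular": [0, 0, 0], "grip": 1}]' --newtons 60

```text
t: 4.95
position: [0.5032, 0.1215, 0.059]
orientation: [0.001, 0.756, 0.655, 0.001]
force: [-0.2, -0.4, 3.7]
opening: 0.173
```

```bash
python3 - <<'E'
from h import *
rel((.5034,.1206,.059),1.423);s=pose()[0];print(s["opening"],s["force"],s["torque"])
E
```

```text
shift tool [-0.0008  0.0003 -0.    ] turn [ 0.0015 -0.0002  0.0046] j [ 0.36  0.31 -0.73  1.96  0.25  0.96 -0.63]
0.172845353977052 [-0.22491253 -0.39252607  3.65916723] [-0.02863546 -0.13811668 -0.01172911]
```

>>> arm_command --series '[{"travel": [-0.008, 0, 0], "angular": [0, 0, 0], "grip": 1}, {"travel": [-0.015, 0, 0], "angular": [0, 0, 0], "grip": 1}, {"travel": [-0.015, 0, 0], "angular": [0, 0, 0], "grip": 1}, {"travel": [-0.015, 0, 0], "angular": [0, 0, 0], "grip": 1}, {"travel": [-0.015, 0, 0], "angular": [0, 0, 0], "grip": 1}, {"travel": [-0.015, 0, 0], "angular": [0, 0, 0], "grip": 1}, {"travel": [-0.015, 0, 0], "angular": [0, 0, 0], "grip": 1}, {"travel": [0, 0, 0], "angular": [0, 0, 0], "grip": 1}, {"travel": [0, 0, 0], "angular": [0, 0, 0], "grip": 1}]'

```text
t: 6.08
position: [0.4886, 0.0249, 0.0584]
orientation: [-0.0, 0.756, 0.655, 0.0]
force: [0.4, -0.2, -4.4]
opening: 0.18
```

```bash
python3 - <<'E'
from h import *
s,p,m=pose();print(s["opening"],s["force"],p)
c=arm.calibration("wrist");im=arm.snapshot("wrist")[:,:,::-1];cv2.imwrite("pics/w3.png",im)
np.save("w3.npy",c,allow_pickle=True)
print("proj: tcp",proj(c,p),"blade/mid predicted",proj(c,p+m.apply([.0322+.075,0,0])),proj(c,p+m.apply([.0322,0,0])))
E
```

```text
0.1804543038947774 [ 0.36098366 -0.17903344 -4.43218087] [0.48861758 0.02488156 0.05838432]
proj: tcp [321.59654666 283.08909822] blade/mid predicted [322.18413195   1.70666969] [321.74410218 212.42781313]
```

View pics/w3.png

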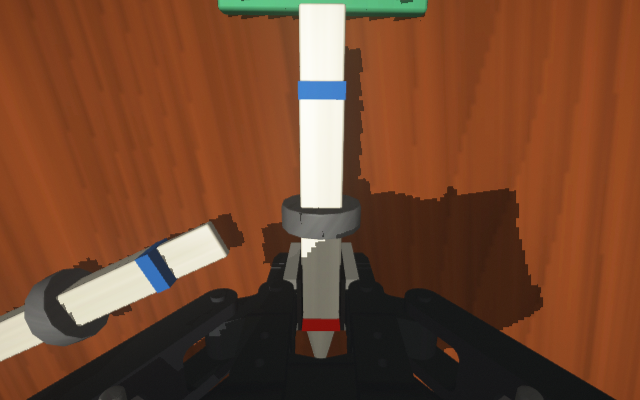

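The stake is out and square in the jaws: columns about 322, and the blade edge at row 3 where 1.7 was predicted. I lift, turn to yaw -0.405 and move above the stand.

>>> arm_command --series '[{"travel": [0, 0, -0.04], "angular": [0, 0, 0], "grip": 1}, {"travel": [0, 0, -0.04], "angular": [0, 0, 0], "grip": 1}, {"travel": [0, 0, -0.03], "angular": [0, 0, 0.13], "grip": 1}, {"travel": [0, 0, 0], "angular": [0, 0, 0.17], "grip": 1}, {"travel": [0, 0, 0], "angular": [0, 0, 0.17], "grip": 1}, {"travel": [0, 0, 0], "angular": [0, 0, 0.17], "grip": 1}, {"travel": [0, 0, 0], "angular": [0, 0, 0.17], "grip": 1}, {"travel": [0, 0, 0], "angular": [0, 0, 0.17], "grip": 1}, {"travel": [0, 0, 0], "angular": [0, 0, 0.17], "grip": 1}, {"travel": [0, 0, 0], "angular": [0, 0, 0.17], "grip": 1}, {"travel": [0, 0, 0], "angular": [0, 0, 0.17], "grip": 1}, {"travel": [0, 0, 0], "angular": [0, 0, 0.17], "grip": 1}, {"travel": [0.01, 0.035, 0], "angular": [0, 0, 0.17], "grip": 1}, {"travel": [0.01, 0.035, 0], "angular": [0, 0, 0], "grip": 1}, {"travel": [0.01, 0.035, 0], "angular": [0, 0, 0], "grip": 1}, {"travel": [0.01, 0.035, 0], "angular": [0, 0, 0], "grip": 1}, {"travel": [0.01, 0.035, 0], "angular": [0, 0, 0], "grip": 1}, {"travel": [0.006, 0.035, 0], "angular": [0, 0, 0], "grip": 1}, {"travel": [0, 0, 0], "angular": [0, 0, 0], "grip": 1}, {"travel": [0, 0, 0], "angular": [0, 0, 0], "grip": 1}]'

```text
t: 8.62
position: [0.4644, -0.1896, 0.1681]
orientation: [-0.0, 0.98, -0.199, -0.0]
force: [0.4, 1.1, -1.6]
opening: 0.174
```

```bash
python3 - <<'E'
from h import *
rel((.4552,-.1954,.0595),-.405)
E
```

```text
shift tool [-0.0061  0.009   0.1086] turn [-0.0009  0.0005  0.0043] j [ 0.75  0.09 -0.44  1.9   0.04  1.16 -1.67]
```

>>> arm_command --series '[{"travel": [-0.0061, 0.009, 0.02], "angular": [0, 0, 0.004], "grip": 1}, {"travel": [0, 0, 0.03], "angular": [0, 0, 0], "grip": 1}, {"travel": [0, 0, 0], "angular": [0, 0, 0], "grip": 1}, {"travel": [0, 0, 0], "angular": [0, 0, 0], "grip": 1}]'

```text
t: 9.12
position: [0.4559, -0.196, 0.1193]
orientation: [-0.0, 0.98, -0.201, 0.001]
force: [0.5, -1.5, -3.5]
opening: 0.176
```

```bash
python3 - <<'E'
from h import *
rel((.4552,-.1954,.0595),-.405)
c=arm.calibration("wrist");im=arm.snapshot("wrist")[:,:,::-1];cv2.imwrite("pics/w4.png",im)
E
```

```text
shift tool [-0.001  -0.0003  0.0598] turn [-0.0003 -0.0013  0.0007] j [ 0.76  0.13 -0.43  1.97  0.06  1.05 -1.67]
```

View pics/w4.png

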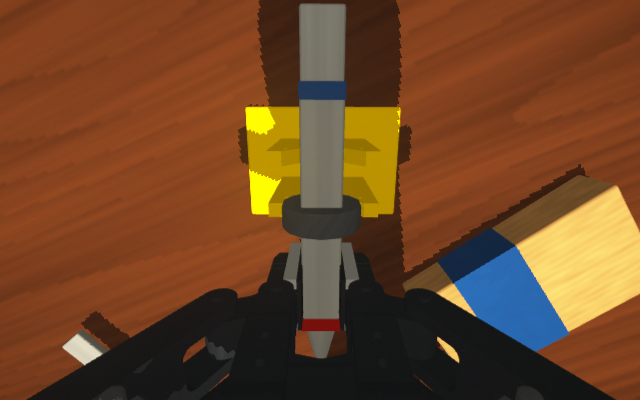

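The stake (column 322) is over the stand's notches (columns 268–380, centre about 323). Lower and release.

>>> arm_command --series '[{"travel": [-0.001, 0, 0.02], "angular": [0, 0, 0], "grip": 1}, {"travel": [0, 0, 0.02], "angular": [0, 0, 0], "grip": 1}, {"travel": [0, 0, 0.01], "angular": [0, 0, 0], "grip": 1}, {"travel": [0, 0, 0.0085], "angular": [0, 0, 0], "grip": 1}, {"travel": [0, 0, 0], "angular": [0, 0, 0], "grip": 1}, {"travel": [0, 0, 0], "angular": [0, 0, 0], "grip": 1}]'

```text
t: 9.93
position: [0.4543, -0.1966, 0.0603]
orientation: [0.0, 0.979, -0.202, 0.0]
force: [-0.0, -0.2, -3.3]
opening: 0.175
```

```bash
python3 - <<'E'
from h import *
rel((.4552,-.1954,.0595),-.405); s=pose()[0];print(s["force"],s["torque"])
E
```

```text
shift tool [ 0.0004 -0.0014  0.0008] turn [ 0.0001 -0.0007 -0.0012] j [ 0.74  0.21 -0.42  2.02  0.1   0.93 -1.71]
[-0.03319266 -0.24519964 -3.27163384] [ 0.02754986  0.07616407 -0.0040425 ]
```

>>> arm_command --series '[{"travel": [0, 0, 0.0008], "angular": [0, 0, 0], "grip": 0.3}, {"travel": [0, 0, 0], "angular": [0, 0, 0], "grip": 0}, {"travel": [0, 0, 0], "angular": [0, 0, 0], "grip": -0.2}, {"travel": [0, 0, 0], "angular": [0, 0, 0], "grip": -0.2}, {"travel": [0, 0, -0.03], "angular": [0, 0, 0], "grip": -0.2}, {"travel": [0, 0, -0.06], "angular": [0, 0, 0], "grip": -0.2}, {"travel": [0, 0, -0.04], "angular": [0, 0, 0], "grip": -0.4}, {"travel": [0, 0, 0], "angular": [0, 0, 0], "grip": -0.4}]'

```text
t: 10.92
position: [0.4562, -0.1974, 0.1928]
orientation: [0.001, 0.979, -0.202, 0.004]
force: [0.1, 0.2, -0.1]
opening: 0.7
```

```bash
python3 - <<'E'
from h import *
s,p,m=pose();print(s["t"],p)
c=arm.calibration("wrist");im=arm.snapshot("wrist")[:,:,::-1];cv2.imwrite("pics/w5.png",im);np.save("w5.npy",c,allow_pickle=True)
E
```

```text
10.925 [ 0.4562258  -0.1973564   0.19281043]
```

View pics/w5.png

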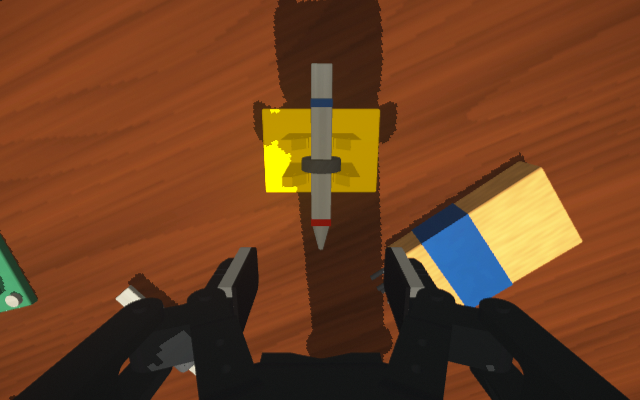

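The stake lies level in the notches: tip at (321,249), blade edge at (321,64), collar at (321,164) between the plates.

```bash
python3 - <<'E'
from h import *
c=np.load("w5.npy",allow_pickle=True).item()
t=ray(c,(321,249),.0595);b=ray(c,(321.5,64),.062)
print(t,b,np.linalg.norm(t[:2]-b[:2]),(t+b)/2,np.arctan2(*(b-t)[[1,0]]))
E
```

```text
[ 0.41312051 -0.17808708  0.0595    ] [ 0.54953257 -0.23695169  0.062     ] 0.14857082886291284 [ 0.48132654 -0.20751938  0.06075   ] -0.40738062584463086
```

>>> arm_command --series '[{"travel": [0, 0, 0], "angular": [0, 0, -0.1], "grip": -0.4}, {"travel": [0.03, 0, 0], "angular": [0, 0, -0.18], "grip": -0.4}, {"travel": [0.03, 0, 0], "angular": [0, 0, -0.18], "grip": -0.4}, {"travel": [0, 0, 0], "angular": [0, 0, -0.18], "grip": -0.4}, {"travel": [0, 0, 0], "angular": [0, 0, -0.18], "grip": -0.4}, {"travel": [0, 0, 0], "angular": [0, 0, -0.18], "grip": -0.4}, {"travel": [0, 0, 0], "angular": [0, 0, -0.18], "grip": -0.4}, {"travel": [0, 0, 0], "angular": [0, 0, -0.18], "grip": -0.4}, {"travel": [0, 0, 0], "angular": [0, 0, -0.18], "grip": -0.4}, {"travel": [0, 0, 0], "angular": [0, 0, -0.18], "grip": -0.4}, {"travel": [0, 0, 0], "angular": [0, 0, -0.18], "grip": -0.4}, {"travel": [0, 0, 0], "angular": [0, 0, -0.18], "grip": -0.4}, {"travel": [0, 0, 0], "angular": [0, 0, -0.18], "grip": -0.4}, {"travel": [0, 0, 0], "angular": [0, 0, -0.18], "grip": -0.4}, {"travel": [0, 0, 0], "angular": [0, 0, -0.18], "grip": -0.4}, {"travel": [0, 0, 0], "angular": [0, 0, -0.18], "grip": -0.4}, {"travel": [0, 0, 0], "angular": [0, 0, -0.18], "grip": -0.4}, {"travel": [0, 0, 0], "angular": [0, 0, -0.16], "grip": -0.4}, {"travel": [0, 0, 0], "angular": [0, 0, 0], "grip": -0.4}, {"travel": [0, 0, 0], "angular": [0, 0, 0], "grip": -0.4}]'

```text
t: 13.48
position: [0.5119, -0.2091, 0.1881]
orientation: [-0.001, 0.204, 0.979, 0.0]
force: [0.4, 0.5, 0.1]
opening: 0.702
```

```bash
python3 - <<'E'
from h import *
rel((.5152,-.2222,.0595),-.405+np.pi)
E
```

```text
shift tool [-0.0085 -0.0107  0.1286] turn [ 0.0003 -0.0015 -0.0053] j [ 1.    0.23 -0.74  1.75  0.16  1.22  1.38]
```

>>> arm_command --series '[{"travel": [-0.008, -0.0107, 0.02], "angular": [0, 0, -0.005], "grip": -0.4}, {"travel": [0, 0, 0.04], "angular": [0, 0, 0], "grip": -0.4}, {"travel": [0, 0, 0], "angular": [0, 0, 0], "grip": -0.4}, {"travel": [0, 0, 0], "angular": [0, 0, 0], "grip": -0.4}]'

```text
t: 13.98
position: [0.5158, -0.2225, 0.1293]
orientation: [0.0, 0.2, 0.98, 0.0]
force: [0.1, -0.1, -0.1]
opening: 0.699
```

```bash
python3 - <<'E'
from h import *
rel((.5147,-.2219,.0595),-.405+np.pi)
E
```

```text
shift tool [0.0013 0.0001 0.0698] turn [0.0003 0.0003 0.0019] j [ 0.98  0.3  -0.72  1.8   0.22  1.12  1.36]
```

>>> arm_command --series '[{"travel": [0.001, 0, 0.03], "angular": [0, 0, 0.002], "grip": -0.4}, {"travel": [0, 0, 0.03], "angular": [0, 0, 0], "grip": -0.4}, {"travel": [0, 0, 0.01], "angular": [0, 0, 0], "grip": -0.4}, {"travel": [0, 0, 0], "angular": [0, 0, 0], "grip": -0.4}, {"travel": [0, 0, 0], "angular": [0, 0, 0], "grip": 1}, {"travel": [0, 0, 0], "angular": [0, 0, 0], "grip": 1}, {"travel": [0, 0, 0], "angular": [0, 0, 0], "grip": 1}, {"travel": [0, 0, 0], "angular": [0, 0, 0], "grip": 1}, {"travel": [0, 0, 0], "angular": [0, 0, 0], "grip": 1}]' --newtons 60

```text
t: 15.1
position: [0.5151, -0.2223, 0.0601]
orientation: [0.001, 0.201, 0.98, -0.0]
force: [-0.8, -0.1, 6.0]
opening: 0.176
```

```bash
python3 - <<'E'
from h import *
rel((.5147,-.2219,.0595),-.405+np.pi);s=pose()[0];print(s["force"],s["opening"],s["position"])
E
```

```text
shift tool [0.0005 0.0003 0.0006] turn [-0.0007  0.0015  0.0001] j [ 0.95  0.39 -0.69  1.86  0.29  1.    1.3 ]
[-0.81976364 -0.05692465  6.02448477] 0.17596934605444944 [ 0.5150979  -0.22234388  0.0600749 ]
```

>>> arm_command --series '[{"travel": [0, 0, -0.02], "angular": [0, 0, 0], "grip": 1}, {"travel": [0, 0, -0.045], "angular": [0, 0, 0], "grip": 1}, {"travel": [0, 0, -0.045], "angular": [0, 0, 0], "grip": 1}, {"travel": [0, 0, 0], "angular": [0, 0, 0.164], "grip": 1}, {"travel": [0, 0, 0], "angular": [0, 0, 0.164], "grip": 1}, {"travel": [0, 0, 0], "angular": [0, 0, 0.164], "grip": 1}, {"travel": [0, 0, 0], "angular": [0, 0, 0.164], "grip": 1}, {"travel": [0, 0, 0], "angular": [0, 0, 0.164], "grip": 1}, {"travel": [0, 0, 0], "angular": [0, 0, 0.164], "grip": 1}, {"travel": [0, 0, 0], "angular": [0, 0, 0.164], "grip": 1}, {"travel": [0, 0, 0], "angular": [0, 0, 0.164], "grip": 1}, {"travel": [0.03, -0.008, 0], "angular": [0, 0, 0], "grip": 1}, {"travel": [0.035, -0.009, 0], "angular": [0, 0, 0], "grip": 1}, {"travel": [0.035, -0.009, 0], "angular": [0, 0, 0], "grip": 1}, {"travel": [0.035, -0.009, 0], "angular": [0, 0, 0], "grip": 1}, {"travel": [0.035, -0.009, 0], "angular": [0, 0, 0], "grip": 1}, {"travel": [0.035, -0.009, 0], "angular": [0, 0, 0], "grip": 1}, {"travel": [0.025, -0.007, 0], "angular": [0, 0, 0], "grip": 1}, {"travel": [0, 0, 0], "angular": [0, 0, 0], "grip": 1}, {"travel": [0, 0, 0], "angular": [0, 0, 0], "grip": 1}]'

```text
t: 17.6
position: [0.4884, 0.0137, 0.1692]
orientation: [0.0, 0.757, 0.654, -0.0]
force: [-0.1, 0.1, -3.0]
opening: 0.176
```

```bash
python3 - <<'E'
from h import *
rel((.489,.0277,.0600),1.423);print(pose()[1])
E
```

```text
shift tool [ 0.0141 -0.0015  0.1092] turn [-0.      0.001   0.0016] j [ 0.64  0.08 -0.75  1.92  0.06  1.16 -0.27]
[0.48841264 0.01368766 0.16920093]
```

>>> arm_command --series '[{"travel": [0, -0.0015, 0.03], "angular": [0, 0, 0.0016], "grip": 1}, {"travel": [0, 0, 0.04], "angular": [0, 0, 0], "grip": 1}, {"travel": [0, 0, 0.039], "angular": [0, 0, 0], "grip": 1}, {"travel": [0, 0, 0], "angular": [0, 0, 0], "grip": 1}, {"travel": [0, 0, 0], "angular": [0, 0, 0], "grip": 1}]'

```text
t: 18.23
position: [0.4882, 0.0141, 0.0613]
orientation: [0.001, 0.758, 0.653, 0.001]
force: [0.3, -0.1, -2.5]
opening: 0.174
```

```bash
python3 - <<'E'
from h import *
rel((.489,.0277,.0600),1.423);s,p,m=pose();print(p,s["force"])
c=arm.calibration("wrist");im=arm.snapshot("wrist")[:,:,::-1];cv2.imwrite("pics/w6.png",im);np.save("w6.npy",c,allow_pickle=True)
print("tip pred",proj(c,p+m.apply([.034+.075,0,0])),"mouth",proj(c,(.509,.1602,.06)))
print([proj(c,q).round(1).tolist() for q in((.4583,.1482,.01),(.5552,.1338,.01))])
E
```

```text
shift tool [ 0.0136 -0.0012  0.0013] turn [ 0.0016 -0.0002 -0.0009] j [ 0.59  0.24 -0.73  2.03  0.19  0.94 -0.39]
[0.48821395 0.0140735  0.0612665 ] [ 0.25564067 -0.08958687 -2.54395142]
tip pred [322.21922121  -4.31415119] mouth [ 318.90907895 -146.79952438]
[[216.6, -15.6], [424.4, -15.5]]
```

View pics/w6.png

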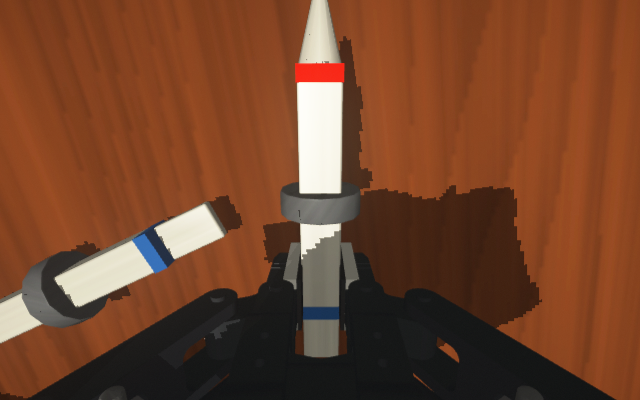

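The stake in hand is nearly straight: tip at column 319 against 322 predicted, so it is yawed about 0.01 rad. I correct yaw, lateral position and height, then enter about 20 mm.

>>> arm_command --series '[{"travel": [0, -0.0012, 0.0012], "angular": [0, 0, 0.01], "grip": 1}, {"travel": [0.015, 0, 0], "angular": [0, 0, 0], "grip": 1}, {"travel": [0.015, 0, 0], "angular": [0, 0, 0], "grip": 1}, {"travel": [0.01, 0, 0], "angular": [0, 0, 0], "grip": 1}, {"travel": [0.01, 0, 0], "angular": [0, 0, 0], "grip": 1}, {"travel": [0.01, 0, 0], "angular": [0, 0, 0], "grip": 1}, {"travel": [0, 0, 0], "angular": [0, 0, 0], "grip": 1}, {"travel": [0, 0, 0], "angular": [0, 0, 0], "grip": 1}]' --newtons 80

```text
t: 19.27
position: [0.4953, 0.0737, 0.0587]
orientation: [0.0, 0.761, 0.649, -0.0]
force: [0.9, -0.4, -4.0]
opening: 0.17
```

```bash
python3 - <<'E'
from h import *
rel((.5028,.1216,.0600),1.423);s,p,m=pose();print(p,s["force"],s["torque"])
c=arm.calibration("wrist");im=arm.snapshot("wrist")[:,:,::-1];cv2.imwrite("pics/w7.png",im);np.save("w7.npy",c,allow_pickle=True)
E
```

```text
shift tool [ 0.0485 -0.0001 -0.0013] turn [-0.0003  0.0004 -0.0101] j [ 0.48  0.28 -0.75  2.    0.23  0.95 -0.54]
[0.49527126 0.07367904 0.05867283] [ 0.88659768 -0.42387783 -3.98872106] [-0.10978619  0.02367334 -0.03718082]
```

View pics/w7.png

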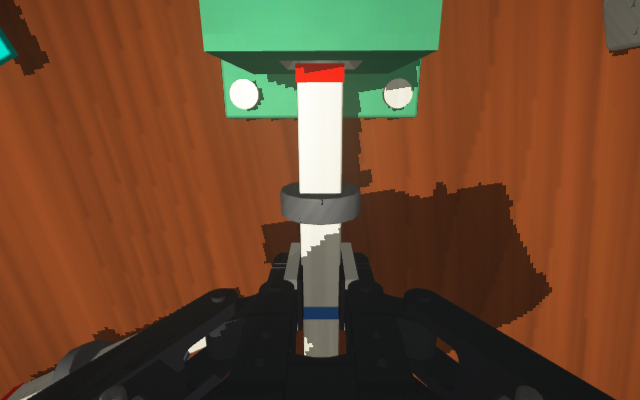

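The cone is inside. The mouth chamfer spans columns 276–362 (centre 319) and the shank centre is at 320, so it is aligned. I raise about 1 mm and go on.

>>> arm_command --series '[{"travel": [0, 0, -0.0011], "angular": [0, 0, 0], "grip": 1}, {"travel": [0.004, 0, 0], "angular": [0, 0, 0], "grip": 1}, {"travel": [0.005, 0, 0], "angular": [0, 0, 0], "grip": 1}, {"travel": [0.005, 0, 0], "angular": [0, 0, 0], "grip": 1}, {"travel": [0.005, 0, 0], "angular": [0, 0, 0], "grip": 1}]'

```text
t: 19.95
position: [0.4982, 0.0929, 0.0598]
orientation: [0.0, 0.76, 0.649, -0.0]
force: [-0.4, -2.4, -3.8]
opening: 0.171
```

```bash
python3 - <<'E'
from h import *
rel((.5028,.1216,.0600),1.423);s,p,m=pose();print(p,s["force"],s["torque"])
E
```

```text
shift tool [ 0.0291  0.0001 -0.0003] turn [-0.0004  0.0009 -0.0095] j [ 0.45  0.29 -0.76  1.98  0.24  0.96 -0.59]
[0.49817803 0.09285192 0.0597589 ] [-0.4250016  -2.41053873 -3.78193432] [-0.49532322  0.08951084  0.01652746]
```

Entering freely, with 2.4 N of drag.

>>> arm_command --series '[{"travel": [0.005, 0, 0], "angular": [0, 0, 0], "grip": 1}, {"travel": [0.005, 0, 0], "angular": [0, 0, 0], "grip": 1}, {"travel": [0.005, 0, 0], "angular": [0, 0, 0], "grip": 1}, {"travel": [0.005, 0, 0], "angular": [0, 0, 0], "grip": 1}, {"travel": [0.004, 0, 0], "angular": [0, 0, 0], "grip": 1}, {"travel": [0, 0, 0], "angular": [0, 0, 0], "grip": 1}]'

```text
t: 20.7
position: [0.5022, 0.1179, 0.0599]
orientation: [-0.0, 0.76, 0.65, 0.001]
force: [1.3, -0.5, -4.0]
opening: 0.168
```

```bash
python3 - <<'E'
from h import *
rel((.5028,.1216,.0600),1.423);s,p,m=pose();print(p,s["force"],s["torque"])
E
```

```text
shift tool [ 0.0038  0.     -0.0001] turn [ 0.0002 -0.0017 -0.0088] j [ 0.4   0.31 -0.76  1.96  0.26  0.96 -0.64]
[0.50216708 0.11790253 0.05986545] [ 1.29842388 -0.48657848 -3.97625043] [-0.24537987 -0.05002117 -0.00367645]
```

>>> arm_command --series '[{"travel": [0.0015, 0, 0], "angular": [0, 0, 0], "grip": 1}, {"travel": [0.0015, 0, 0], "angular": [0, 0, 0], "grip": 1}, {"travel": [0, 0, 0], "angular": [0, 0, 0], "grip": 1}]'

```text
t: 21.08
position: [0.5022, 0.1182, 0.0597]
orientation: [0.0, 0.761, 0.649, -0.001]
force: [-1.2, -5.0, -2.6]
opening: 0.174
```

>>> arm_command --series '[{"travel": [0.001, 0, 0], "angular": [0, 0, 0], "grip": 1}, {"travel": [0.001, 0, 0], "angular": [0, 0, 0], "grip": 1}]'

```text
t: 21.32
position: [0.5022, 0.1182, 0.0597]
orientation: [0.001, 0.761, 0.649, -0.003]
force: [-2.8, -9.2, 0.2]
opening: 0.169
```

>>> arm_command --series '[{"travel": [0.002, 0, 0], "angular": [0, 0, 0], "grip": 1}, {"travel": [0.002, 0, 0], "angular": [0, 0, 0], "grip": 1}, {"travel": [0.002, 0, 0], "angular": [0, 0, 0], "grip": 1}]'

```text
t: 21.7
position: [0.5022, 0.1184, 0.0595]
orientation: [0.003, 0.762, 0.648, -0.007]
force: [-8.3, -24.1, 9.9]
opening: 0.171
```

```bash
python3 - <<'E'
from h import *
s,p,m=pose();print(p,s["force"],s["torque"])
c=arm.calibration("wrist");im=arm.snapshot("wrist")[:,:,::-1];np.save("w8.npy",c,allow_pickle=True);cv2.imwrite("pics/w8full.png",im)
cv2.imwrite("pics/w8.png",cv2.resize(im[90:330,200:440],None,fx=2.4,fy=2.4,interpolation=cv2.INTER_CUBIC))
E
```

```text
[0.50220705 0.11838428 0.05950781] [ -8.25012268 -24.12499034   9.89189672] [-4.53572201  1.59010779  0.24794406]
```

View pics/w8.png

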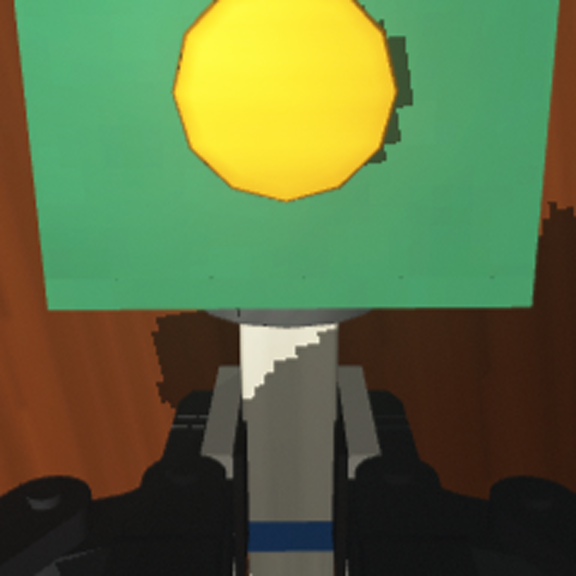

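The push rose steeply to 26 N with no advance. In the crop the block's edge is at row 308 and the collar's rim at row 326, almost hidden under it. I convert both to positions.

```bash
python3 - <<'E'
from h import *
c=np.load("w8.npy",allow_pickle=True).item()
a=np.array([np.cos(1.423),np.sin(1.423)]);o=np.array([.509,.1602])
for n,px,z in(("face",(200+285/2.4,90+308/2.4),.092),("collar outer top",(200+288/2.4,90+325/2.4),.0755),("blue band",(200+288/2.4,90+521/2.4),.067),("blue band end",(200+288/2.4,90+551/2.4),.067)):
    q=ray(c,px,z);print(n,q.round(4),"along axis from est. mouth",((q[:2]-o)@a).round(4))
E
```

```text
face [0.5081 0.16   0.092 ] along axis from est. mouth -0.0004
collar outer top [0.507  0.1512 0.0755] along axis from est. mouth -0.0092
blue band [0.5005 0.1118 0.067 ] along axis from est. mouth -0.0491
blue band end [0.4995 0.1057 0.067 ] along axis from est. mouth -0.0553
```

The collar's outer rim is 9–10 mm from the face and the collar is 10 mm thick, so it is home. I ease the push, open and retreat.

>>> arm_command --series '[{"travel": [-0.002, 0, 0], "angular": [0, 0, 0], "grip": 1}, {"travel": [-0.002, 0, 0], "angular": [0, 0, 0], "grip": 1}, {"travel": [0, 0, 0], "angular": [0, 0, 0], "grip": 0.4}, {"travel": [0, 0, 0], "angular": [0, 0, 0], "grip": 0}, {"travel": [0, 0, 0], "angular": [0, 0, 0], "grip": -0.3}, {"travel": [0, 0, 0], "angular": [0, 0, 0], "grip": -0.3}, {"travel": [0, 0, 0], "angular": [0, 0, 0], "grip": -0.3}]'

```text
t: 22.62
position: [0.5032, 0.1237, 0.0599]
orientation: [-0.0, 0.76, 0.649, 0.0]
force: [0.6, 0.1, -0.6]
opening: 0.649
```

>>> arm_command --series '[{"travel": [0, 0, -0.02], "angular": [0, 0, 0], "grip": -0.3}, {"travel": [0, 0, -0.04], "angular": [0, 0, 0], "grip": -0.3}, {"travel": [-0.02, 0, -0.05], "angular": [0, 0, 0], "grip": -0.3}, {"travel": [-0.05, 0, -0.05], "angular": [0, 0, 0], "grip": -0.3}, {"travel": [-0.04, 0, 0], "angular": [0, 0, 0], "grip": -0.3}, {"travel": [0, 0, 0], "angular": [0, 0, 0], "grip": -0.3}, {"travel": [0, 0, 0], "angular": [0, 0, 0], "grip": -0.3}]'

```text
t: 23.5
position: [0.4869, 0.0214, 0.2149]
orientation: [0.0, 0.76, 0.649, 0.0]
force: [-0.3, 0.5, 0.5]
opening: 0.652
```

```bash
python3 - <<'E'
from h import *
s,p,m=pose();print(s["t"],p,s["force"])
c=arm.calibration("wrist");im=arm.snapshot("wrist")[:,:,::-1];np.save("w9.npy",c,allow_pickle=True);cv2.imwrite("pics/w9.png",im)
print("pred home blade",proj(c,(.509-.08*.147,.1602-.08*.989,.061)),"collar rim",proj(c,(.509-.0015,.1602-.0099,.075)))
E
```

```text
23.5 [0.4869402  0.02137515 0.21487858] [-0.29783571  0.51882879  0.48110746]
pred home blade [321.95855773 121.47655961] collar rim [321.31802116  24.19196805]
```

View pics/w9.png

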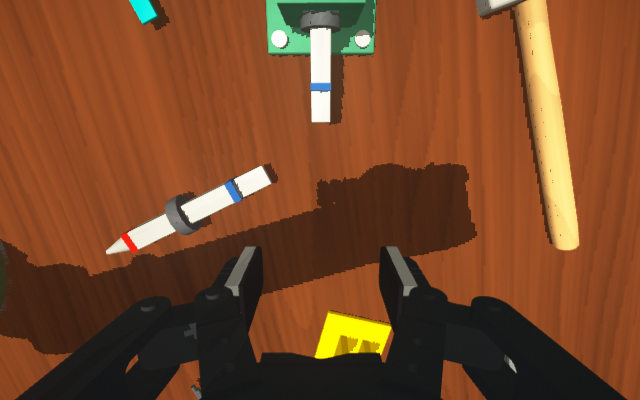

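The blade edge is at (321,122), against (322,121.5) predicted for fully home. It is aligned and nothing touches it, so I hand in.

```bash
python3 -c "
from bench import arm
print(arm.hand_in())"
```

```text
the job is handed in; nothing more can be done
None
```

The stake is turned end for end and back in the holder, with its pointed end in the socket and the blue-banded blade facing out. I drew it out, parked it level in the yellow stand, re-gripped the blade half and pushed it in. The job was handed in at about 23.5 s of the 62 s allowed. The hand-in gave no verdict.

**Last checks:**
- **Push home:** the push rose to about 26 N with no further advance. The collar's outer rim measured 9–10 mm from the holder's face, and the collar is 10 mm thick.
- **After release:** the blade edge showed at pixel (321,122), against (322,121.5) predicted for fully home. The gripper was open and clear, with the wrist force near zero.
- **Disagreement:** the stop came about 3 mm earlier in hand travel than I had calculated. The grip was probably 2–3 mm further along the stake than assumed, which matches the stake centre measured on the stand, and both image checks put the collar home.
- **Bystanders:** I did not measure the hammer, rod pack, brush or square again at the end. I saw no contact with any of them.

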